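# Slide the thumb-lock sample stage to its marked stop

## Task

Bring the sample stage on the slide rail to its reading position: with the fingertips press down the black lock key in the middle of the stage, and with the key held down push the stage along the rail until it rests against the marked stop, the one with the upright pin. Then let the key spring up so that the stage is locked there. Nothing is to be picked up or gripped: the tin stays standing on the stage, the locked stage is never forced, and the things lying round the rail stay where they are.

Things in the scene. Friction and masses are not known exactly. Their poses are not given: they have to be found in the camera images.
- key_top (a point): Centre of the top face of the lock key: a black ribbed plate, 60 mm (across the rail) x 46 mm (along it), in the middle of the stage. As it stands (up, locked) the top is 47.5 mm above the bench; this point goes down with the key. It lies at the bottom of a 52 mm wide pocket between the stage's two end blocks, whose tops are 13.5 mm higher (61 mm above the bench); the pocket is open across the rail. Axes as rail.
- key (a joint): Travel of the lock key (m): 0 up (friction lock on), 0.006 fully down. A spring holds it up with about 6.5 N, rising to 9.5 N when fully down; the lock lets go within the first 2 mm and grips again whenever the key comes up.
- stage_mid (a point): Middle of the stage, 30 mm above the bench, straight under the key's centre. The grey stage is 92 mm wide across the rail and 100 mm long along it; its end blocks are each 24 mm thick along the rail, from 31 to 61 mm above the bench. It can only slide along the rail. Axes as rail.
- stage (a joint): Position of the stage along the rail (m), 0 where it stands at the start (up to 35 mm either side of the rail's middle), growing toward the rail's +y axis. With the key up it is clamped and withstands a push of 20 N; with the key down about 1.5 N moves it. It stays where it is left.
- table_mid (a point): Centre of the top of the square sample table (86 x 86 mm, 4 mm raised rim) that sticks out from the stage on its +x side, 87 mm from stage_mid and moving with it; its top is 30 mm above the bench. Axes as rail.
- short_tin: Short grey closed tin, 63 mm across and 62 mm high (top 92 mm above the bench), loose, standing upright on the sample table and riding with the stage. Origin at the centre of its underside, z up.
- rail: Fixed flat aluminium slide rail on the bench, 94 mm wide, 436 mm long, 22 mm high (end caps 30 mm), origin at the centre of its underside. Its y axis runs along the rail (stage motion), x across it toward the sample table, z up.
- pin_stop_mid (a point): Middle of the MARKED stop, 30 mm above the bench on the rail's centre line: a steel block clamped across the rail, 80 mm across the rail, 24 mm thick along it, top 53 mm above the bench, with a single upright round index pin (12 mm thick, its top 82 mm above the bench) in its middle. It may be at either end. When the stage is hard against it, stage_mid and pin_stop_mid are 62 mm apart. Axes as rail.
- plain_stop_mid (a point): The same point of the other, unmarked stop at the other end: the same block without the index pin.
- tape: Bystander: roll of masking tape, 89 mm across, 25 mm high, loose, beside the rail's -y end, on the sample-table side; origin under its centre.
- tamper_1: Bystander: coffee tamper with wooden knob, 58 mm across, 82 mm high, loose, beside the rail's +y end, on the sample-table side; origin under its centre.
- pen: Bystander: pen, 140 mm long, 11 mm high, loose, behind the rail, beyond the sample table; origin under its centre.
- glass: Bystander: tapered glass, 80 mm across, 90 mm high, loose, at the back of the bench; origin under its centre.
- hexkey: Bystander: bent hex key, 88 x 31 x 5 mm, loose, at the front right of the bench; origin under its centre.
- driver: Bystander: screwdriver, 195 mm long, 26 mm thick, loose, at the back of the bench; origin under its centre.
There are look-alikes about, which are no part of the job. Leave any orange or pink look-alike of the short_tin alone.

How it is judged (in metres and radians):
On the way, in this order (a step that is already met when the one before it is completed fails the run):
1. the lock key is pressed down, the stage still away from the marked stop (value of joint key above 0.002 m and horizontal distance between stage_mid and pin_stop_mid above 0.07 m), for 0.1 s.
2. the stage reaches the marked stop (horizontal distance between stage_mid and pin_stop_mid below 0.065 m), for 0.1 s.
At the end, for the whole second after the job is handed in: The stage rests against the stop with the pin (gap at most 3 mm), the key is up (within 1 mm) so the stage is locked and still, and the short tin stands upright on the sample table, within 20 mm of its centre (horizontal distance between stage_mid and pin_stop_mid below 0.065 m and value of joint key below 0.001 m and velocity of joint stage between -0.005 and 0.005 m/s and z of short_tin in the frame of table_mid below 0.008 m and horizontal distance between short_tin and table_mid below 0.02 m and angle between short_tin's own z axis and vertical below 0.15 rad); the robot touches nothing.
It fails at once if the stage was dragged along with its lock on (key not pressed) (value of joint key below 0.0005 m and (velocity of joint stage above 0.015 m/s or velocity of joint stage below -0.015 m/s)).
It fails at once if the tin was lifted off the sample table (z of short_tin in the frame of table_mid above 0.012 m).
It fails at once if the tin was tipped over (angle between short_tin's own z axis and vertical above 0.4 rad).
It fails at once if a bystander was moved more than 20 mm (distance of any of tape, tamper_1, pen, glass, hexkey, driver from where it was at the start of the episode above 0.02 m).
It also fails if it takes over 38 s, if anything falls off the work surface, if the arm or the gripper's body presses on something with over 40 N, if the wrist force passes 120 N, or if a joint passes its speed limit or range.

## Robot

A 6-joint arm with a two-finger parallel gripper is mounted at the origin on a cart in front of the work surface, level with it; the furniture and walls round the work are solid. World frame = base frame: x ahead of the robot, y to its left, z up, the work surface at z = 0. Lengths are in m, angles in degrees, forces in N, time in s.
With the tool pointing down it reaches from about 0.35 to 0.875 m from the base axis. Payload 4.2 kg.
Tool frame: the origin (TCP) lies at the very end of the fingers, on their centre line; the grasp point (between the pads) lies 19 mm behind it; z points along the fingers, y is the line along which they close (so a half turn about z gives the same grasp; the last joint's range is limited). The gripper opens to 87 mm and grips with 3 to 60 N. Pads are 19 mm wide; open, the fingers measure 117 mm over their backs; the gripper's body (75 mm by 190 mm) begins 51 mm behind the grasp point.
Start: joints at [-53.365, 22.042, 0.453, 0, -68.411, -14.817], TCP at [0.232, -0.58, 0.192] pointing down, gripper open.
Joint ranges: [-179.83, 179.83], [-69.29, 118.12], [-61.27, 80.66], [-181.25, 117.63], [-171.15, -9.14], [-177.46, 177.46]. Speed limits (degrees/s): [159.86, 159.86, 180, 180, 180, 180].

## Interface

Orientations are given as a 3x3 rotation matrix whose columns are the frame's x, y, z axes.
In Python, from station import arm gives the robot as it stands.
- The arm moves only by the shell command python3 -m creep 'ROWS' [FORCE]. ROWS is JSON, a list of rows, each a list of 3 entries, a list of its own where there are three numbers: the opening, from 0 (shut) to 1 (fully open), then the shift along the tool's x, y, z in cm, then the turn about the tool's z in degrees. In form: [[hand, [x, y, z], spin], ...]. A call has exactly 10 rows; each row shifts and turns the commanded pose from where the row before left it, along the tool's axes as they then stand; what a row does not reach is not made up. A row lasts 1/8 s, in which the tool goes at most 62.5 mm and 10.7 degrees, less where a joint would pass 70% of its speed; a pose out of reach is approached as far as the arm can. A call with a gripper value outside its range is refused whole. The fingers move at their own pace and stop on an object; FORCE is the grip in N (left out, the last holds). Time passes only in rows, so rows that do not move let the fingers close, or fill a call up. It gives the time, the measured TCP pose, the force, the opening and the grip force at its end, in the units of the state.
- arm.read_state(): the state, without advancing time (a new reading comes with each control period).
- arm.camera(name): name is "scene" or "top" or "wrist"; returns a dict with "color" (400x640x3 uint8, red, green, blue), "range_z" (400x640 float32, m along the optical axis (not along the pixel's ray), 0 where there is no reading), "vertical_fov" (degrees; the focal length in pixels is half the picture's height over the tangent of half this angle, whatever the lens; pixels are square), "cx", "cy" (the principal point, pixels), "view" (4x4, takes a point from world to camera coordinates); the wrist camera has in their place "tool_from_camera" (4x4, takes a point from camera to tool coordinates, whose origin is the TCP and whose axes are the flange's). Camera axes: x right, y up, looking along -z (the intrinsics and any distortion apply to the point x, -y, -z); pixel columns grow to the right and rows downward; lengths in m; the calibration is good to about 2 mm. A picture is of the moment at which its call begins: read the wrist's pose just before it.
- arm.sign_off(): hands the job in; it is judged then, once.
The state is a dict: "time_s": time; "joints": joint angles; "qd": joint speeds; "joint_torque": joint torques, N m; "tool_pos": TCP position; "eef_rot": TCP orientation; "ft_force": force on the tool from outside, world axes, zero at the start; "torque": the same for the moment, N m; "opening": finger opening in m; "grip_force": force on a finger pad.
Only numpy, scipy, OpenCV 4.12 (cv2) and the standard library are available. Lean on these libraries where they do the work, as an engineer would, in place of code of your own. Each camera call takes 0.05 s, during which the arm holds its last target. There are 200 camera calls.

## Working session

There is one attempt and no reset: what is moved stays moved. The work goes in short steps, Python scripts to look and compute and a shell command to move; the robot and the scene stay as the last step left them, time stands still between calls to the robot, and variables do not carry over. Pictures are saved under pics/ and viewed, at most 10 in all, crops included, and the job is handed in when it is done.

```bash
mkdir -p pics; ls; cat > h.py <<'E'
import numpy as np,cv2
from station import arm
def cloud(c):
    h,w=c["range_z"].shape;f=h/2/np.tan(np.radians(c["vertical_fov"])/2)
    v,u=np.mgrid[:h,:w];z=c["range_z"]
    P=np.stack([(u-c["cx"])/f*z,-(v-c["cy"])/f*z,-z,np.ones_like(z)],-1)
    return P
def world(c):
    if "view" in c: T=np.linalg.inv(c["view"])
    else:
        s=c["s"];T=np.eye(4);T[:3,:3]=s["eef_rot"];T[:3,3]=s["tool_pos"];T=T@c["tool_from_camera"]
    return (cloud(c)@np.array(T).T)[...,:3]
def shot(n):
    s=arm.read_state();c=arm.camera(n);c["s"]=s;return c
E
python3 - <<'E'
from h import *
for n in("top","scene"):
    c=shot(n);cv2.imwrite(f"pics/{n}1.png",c["color"][...,::-1]);np.save(n,world(c))
    print(n,[k for k in c],c["view"])
print(arm.read_state())
E
```

```text
pics
top ['color', 'range_z', 'vertical_fov', 'cx', 'cy', 'view', 's'] [[ 0.02255354 -0.99971049  0.00838347 -0.0655528 ]
 [ 0.99471538  0.02327941  0.09999695 -0.58315793]
 [-0.10016316  0.00608388  0.99495242 -1.10775831]
 [ 0.          0.          0.          1.        ]]
scene ['color', 'range_z', 'vertical_fov', 'cx', 'cy', 'view', 's'] [[-0.89023139 -0.4549945  -0.02163526  0.51429239]
 [ 0.29115911 -0.60491705  0.74114893 -0.23799853]
 [-0.35030622  0.65349473  0.67099194 -1.39501289]
 [ 0.          0.          0.          1.        ]]
{'time_s': 0.1, 'joints': array([-5.33656603e+01,  2.20854375e+01,  3.89432878e-01, -2.60097936e-02,
       -6.84117096e+01, -1.48182839e+01]), 'qd': array([ 0.08701495, -0.00913755,  0.25415174,  0.10648921,  0.07549906,
        0.07481475]), 'joint_torque': array([-7.30886622e-04, -3.91690350e+01,  1.87934303e+01,  4.23191071e+00,
        1.34760363e-02, -8.70721624e-05]), 'tool_pos': array([ 0.23208534, -0.57967734,  0.19098939]), 'eef_rot': array([[-9.28443901e-01, -3.71471815e-01, -7.83038037e-04],
       [-3.71472633e-01,  9.28442235e-01,  1.76044662e-03],
       [ 7.30492824e-05,  1.92535313e-03, -9.99998144e-01]]), 'ft_force': array([-0.7774673 ,  0.48611266,  0.30778603]), 'torque': array([-0.0044275 , -0.01508078,  0.01911188]), 'grip_force': 0.0, 'opening': 0.08681300909950118}
```

View pics/top1.png

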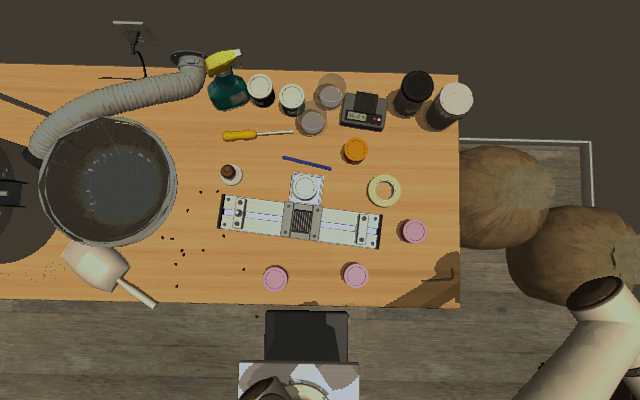

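View pics/scene1.png

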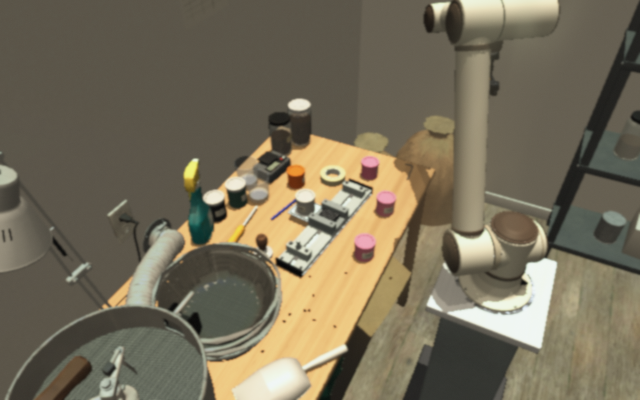

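The top view shows the rail from (220,212) to (381,231), with the stage at (301,221), the table and grey tin at (306,187), and stops near (236,213) and (368,229). I'll use heights to find out which stop has the pin.

```bash
python3 - <<'E'
from h import *
P=np.load("top.npy")
for p in [(220,196),(219,227),(383,214),(380,248),(301,221),(306,187),(306,175),(306,203),(236,213),(368,229)]:
    print(p,P[p[1],p[0]].round(4))
im=cv2.imread("pics/top1.png");
a=cv2.resize(im[185:255,210:390],None,fx=4.4,fy=4.4,interpolation=cv2.INTER_CUBIC)
s=cv2.imread("pics/scene1.png")
b=cv2.resize(s[170:280,270:385],None,fx=2.6,fy=2.6,interpolation=cv2.INTER_CUBIC)
o=np.zeros((a.shape[0]+b.shape[0],800,3),np.uint8);o[:a.shape[0],:a.shape[1]]=a[:,:800];o[a.shape[0]:,:b.shape[1]]=b
cv2.imwrite("pics/crop1.png",o)
for n in("top","scene"):
    P=np.load(n+".npy");
    for nm,cy in(("L",.065),):pass
    m=(P[...,2]>.062)&(P[...,2]<.1)&(P[...,0]>.3)&(P[...,0]<.65)&(abs(P[...,1])<.35)
    k,l,st,ce=cv2.connectedComponentsWithStats(m.astype(np.uint8))
    for i in range(1,k): print(n,st[i,4],ce[i].round(),np.median(P[l==i],0).round(4))
E
```

```text
(220, 196) [0.5873 0.2302 0.0009]
(219, 227) [0.5014 0.2223 0.029 ]
(383, 214) [ 0.5478 -0.2186  0.0044]
(380, 248) [ 4.550e-01 -2.118e-01 -3.000e-04]
(301, 221) [0.5214 0.0035 0.0504]
(306, 187) [ 0.6062 -0.0087  0.0924]
(306, 175) [ 0.6371 -0.0079  0.0922]
(306, 203) [ 0.5707 -0.0078  0.0318]
(236, 213) [0.5363 0.1673 0.0866]
(368, 229) [ 0.5059 -0.1779  0.0044]
top 1 [175. 169.] [0.6438 0.3247 0.0967]
top 112 [227. 173.] [0.6395 0.1959 0.0782]
top 1 [176. 174.] [0.6321 0.3238 0.0897]
top 486 [304. 187.] [ 0.6064 -0.0044  0.0924]
top 4 [177. 182.] [0.6094 0.3177 0.0963]
top 1 [175. 198.] [0.5699 0.3205 0.0966]
top 166 [287. 218.] [0.5302 0.0403 0.0636]
top 33 [317. 209.] [ 0.5527 -0.038   0.0635]
top 23 [237. 212.] [0.539  0.166  0.0825]
top 2 [313. 214.] [ 0.541  -0.0277  0.0637]
top 1 [317. 213.] [ 0.5425 -0.0381  0.0634]
top 23 [316. 217.] [ 0.5319 -0.0382  0.0643]
top 1 [239. 216.] [0.5301 0.1639 0.063 ]
top 276 [414. 232.] [ 0.4995 -0.2929  0.0634]
top 1 [312. 220.] [ 0.524  -0.0256  0.0643]
top 62 [315. 227.] [ 0.5048 -0.0337  0.0633]
top 2 [318. 224.] [ 0.5141 -0.0426  0.062
[... 3448 characters left out ...]
5  0.0627]
scene 1 [364. 242.] [0.3733 0.0744 0.0634]
scene 6 [368. 244.] [0.3612 0.0768 0.063 ]
scene 1 [371. 242.] [0.3551 0.0649 0.0628]
scene 13 [372. 245.] [0.3488 0.0743 0.0637]
scene 3 [357. 244.] [0.3888 0.09   0.0633]
scene 1 [358. 246.] [0.3822 0.0982 0.0654]
scene 1 [360. 246.] [0.3779 0.0934 0.0627]
scene 1 [365. 247.] [0.3635 0.0901 0.062 ]
scene 1 [367. 247.] [0.3579 0.0886 0.0633]
scene 1 [236. 268.] [0.6357 0.3453 0.0996]
scene 1 [237. 270.] [0.6306 0.3485 0.0974]
scene 4 [240. 272.] [0.6224 0.3488 0.0961]
scene 3 [243. 272.] [0.6123 0.347  0.0972]
scene 1 [236. 272.] [0.6358 0.3482 0.0858]
scene 15 [247. 274.] [0.5988 0.3468 0.0972]
scene 1 [242. 276.] [0.6163 0.3495 0.0808]
```

View pics/crop1.png

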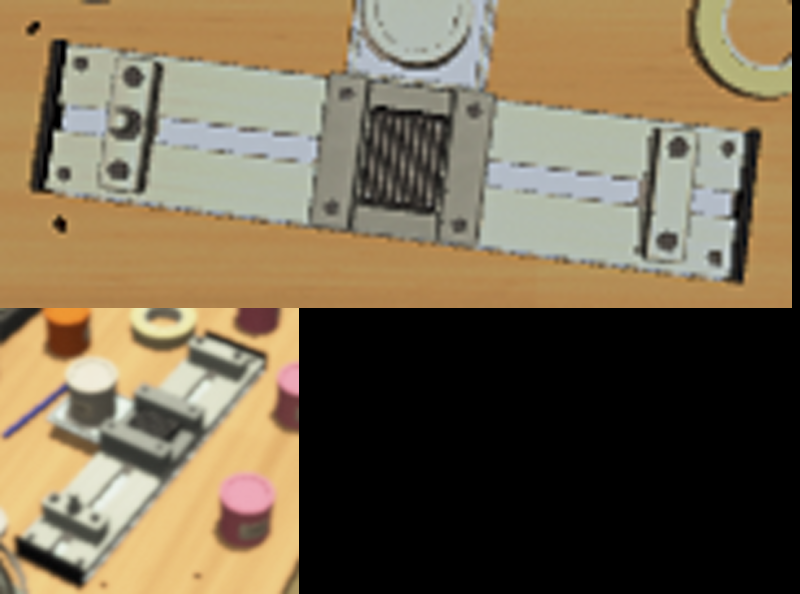

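The pin stop is at the +y end, at about (0.539, 0.166). Next I'll fit the rail's yaw and the key's position.

```bash
cat >> h.py <<'E'
def rail(P,col,key):
    # stop/block tops and black key, all by height/colour
    Z=P[...,2];near=lambda c,r:np.hypot(P[...,0]-c[0],P[...,1]-c[1])<r
    out={}
    for n,c in(("pin",(.539,.167)),("plain",(.507,-.17))):
        m=near(c,.05)&(Z>.045)&(Z<.062)
        if m.sum()>30:
            r=cv2.minAreaRect(P[m][:,:2].astype(np.float32));out[n]=r
    m=near(key,.06)&(Z>.04)&(Z<.054)&(col.max(-1)<75)
    if m.sum()>10: out["key"]=cv2.minAreaRect(P[m][:,:2].astype(np.float32)),P[m].mean(0).round(4)
    m=near(key,.085)&(Z>.058)&(Z<.068)&(P[...,0]<key[0]+.055)
    if m.sum()>10: out["blocks"]=cv2.minAreaRect(P[m][:,:2].astype(np.float32))
    return out
def tooldelta(s,p,yawy):
    R=s["eef_rot"];d=R.T@(np.array(p)-s["tool_pos"])*100
    cur=np.degrees(np.arctan2(R[1,1],R[0,1]));return d.round(2),round(-(yawy-cur),1)
E
python3 - <<'E'
from h import *
c=shot("top");P=world(c)
for k,v in rail(P,c["color"],(.52,0)).items():print(k,v)
s=arm.read_state()
print(tooldelta(s,(.52,0.0,.19),84.7))
E
```

```text
pin ((0.5391788482666016, 0.16804441809654236), (0.024780388921499252, 0.07981947809457779), 83.4620132446289)
plain ((0.5042243003845215, -0.15720199048519135), (0.024399153888225555, 0.07928333431482315), 83.905517578125)
key (((0.5173835754394531, 0.004525201395153999), (0.05121685191988945, 0.07685341686010361), 84.68616485595703), array([0.5212, 0.0038, 0.048 ]))
blocks ((0.5214080810546875, 0.003143221139907837), (0.0998651459813118, 0.09165387600660324), 83.8958740234375)
(array([-48.27,  43.13,   0.18]), np.float64(27.1))
```

```bash
python3 -m creep '[[0,[-2,1.8,0],0],[0,[-4.1,3.7,0],0],[0,[-4.1,3.7,0],0],[0,[-4.1,3.7,0],0],[0,[-4.1,3.7,0],0],[0,[-4.1,3.7,0],0],[0,[-4.1,3.7,0],0],[0,[-4.1,3.7,0],0],[0,[-4.1,3.7,0],0],[0,[-4.1,3.7,0],0]]' 30
python3 -c "
from h import *
print(tooldelta(arm.read_state(),(.5214,.0031,.12),83.9))"
```

```text
time_s: 1.4
tool_pos: [0.4634, -0.108, 0.192]
eef_rot: [[-0.928, -0.372, 0.0], [-0.372, 0.928, 0.0], [-0.0, -0.0, -1.0]]
ft_force: [0.7, -1.3, 0.3]
opening: 0.0017
grip_force: 0.0
(array([-9.51,  8.15,  7.21]), np.float64(27.9))
```

```bash
python3 -m creep '[[0,[-3.2,2.7,0],0],[0,[-3.2,2.7,0],0],[0,[-3.1,2.75,0],0],[0,[0,0,2],9],[0,[0,0,2],9],[0,[0,0,2],9.9],[0,[0,0,0],0],[0,[0,0,0],0],[0,[0,0,0],0],[0,[0,0,0],0]]'
python3 - <<'E'
from h import *
c=shot("wrist");P=world(c);s=c["s"]
print(tooldelta(s,(.5214,.0031,.0475),83.9),s["tool_pos"],s["ft_force"])
for k,v in rail(P,c["color"],(.5214,.003)).items():print(k,v)
cv2.imwrite("pics/w1.png",c["color"][...,::-1])
E
```

```text
time_s: 2.65
tool_pos: [0.5213, 0.0013, 0.1327]
eef_rot: [[-0.994, 0.105, 0.001], [0.105, 0.994, 0.0], [-0.001, 0.001, -1.0]]
ft_force: [0.9, -0.4, 0.2]
opening: 0.0004
grip_force: 0.0
(array([0.02, 0.18, 8.52]), np.float64(0.1)) [0.52125082 0.0012607  0.13265816] [ 0.87653984 -0.36377986  0.22609469]
pin ((0.5420385599136353, 0.16662491858005524), (0.02466404065489769, 0.07946692407131195), 84.24237823486328)
plain ((0.5074822902679443, -0.15766260027885437), (0.024923499673604965, 0.07999977469444275), 83.52687072753906)
key (((0.5315626859664917, 0.0027254316955804825), (0.04881228879094124, 0.042837582528591156), 85.99346160888672), array([0.5335, 0.002 , 0.047 ]))
blocks ((0.5111352801322937, 0.0034666769206523895), (0.09978097677230835, 0.064750537276268), 83.91276550292969)
```

View pics/w1.png

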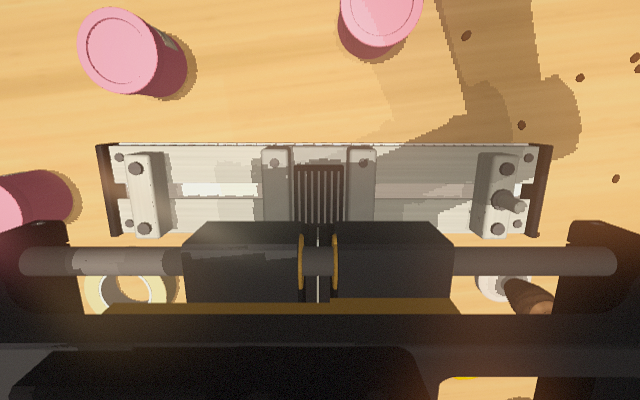

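The wrist view puts the closed fingers over the pocket (key at 318,195) and the pin stop on the tool's +y side (509,198), which agrees with the top view. I'll go down to just above the key.

```bash
python3 -m creep '[[0,[-0.1,0.2,1.5],0],[0,[0,0,2],0],[0,[0,0,2],0],[0,[0,0,1.2],0],[0,[0,0,0.7],0],[0,[0,0,0.5],0],[0,[0,0,0],0],[0,[0,0,0],0],[0,[0,0,0],0],[0,[0,0,0],0]]'
```

```text
time_s: 3.95
tool_pos: [0.5223, 0.0031, 0.0532]
eef_rot: [[-0.994, 0.106, 0.001], [0.106, 0.994, 0.0], [-0.001, 0.0, -1.0]]
ft_force: [-0.8, 0.8, -0.7]
opening: 0.0005
grip_force: 0.0
```

```bash
python3 -m creep '[[0,[0,0,0.3],0],[0,[0,0,0.2],0],[0,[0,0,0.2],0],[0,[0,0,0.2],0],[0,[0,0,0.15],0],[0,[0,0,0],0],[0,[0,0,0],0],[0,[0,0,0],0],[0,[0,0,0],0],[0,[0,0,0],0]]'
```

```text
time_s: 5.2
tool_pos: [0.5221, 0.0031, 0.0425]
eef_rot: [[-0.994, 0.106, 0.0], [0.106, 0.994, 0.0], [-0.0, 0.0, -1.0]]
ft_force: [0.6, 0.1, -0.9]
opening: -0.0
grip_force: 0.0
```

```bash
python3 - <<'E'
from h import *
c=shot("wrist");P=world(c);s=c["s"];print(s["ft_force"],s["tool_pos"],s["joint_torque"])
cv2.imwrite("pics/w2.png",c["color"][...,::-1])
for k,v in rail(P,c["color"],(.5214,.003)).items():print(k,v)
m=(abs(P[...,0]-.5)<.012)&(abs(P[...,1]-.001)<.018);print(m.sum(),np.percentile(P[m][:,2],[5,25,50,75,95]))
E
```

```text
[ 0.63435027  0.13231498 -0.87855558] [0.52210487 0.00309788 0.04245818] [ 6.27615762e-06 -3.35988271e+01  1.37640756e+01  3.06492850e+00
 -8.51194421e-02 -2.63785239e-06]
pin ((0.5420207381248474, 0.16625192761421204), (0.025494033470749855, 0.07948621362447739), 83.55618286132812)
plain ((0.5072213411331177, -0.15768973529338837), (0.02495826967060566, 0.07951803505420685), 83.97787475585938)
key (((0.5378857851028442, 0.00061749666929245), (0.05219253525137901, 0.08600128442049026), 83.7702407836914), array([0.5074, 0.0044, 0.0469]))
blocks ((0.49666261672973633, 0.005000758916139603), (0.09976751357316971, 0.03558623418211937), 83.85741424560547)
23273 [0.04667658 0.16658869 0.17871605 0.1879945  0.19308552]
```

View pics/w2.png

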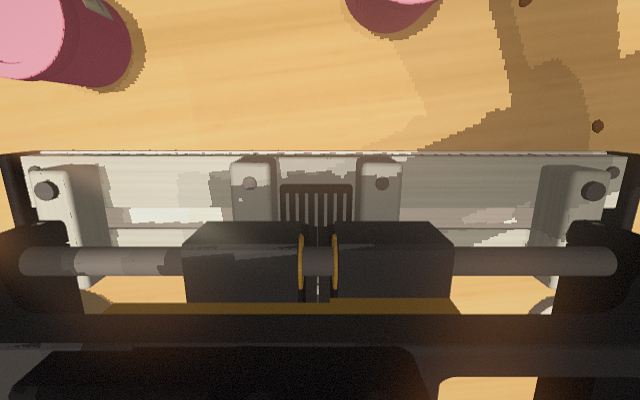

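The key at (316,205) is still up at about 47 mm, so the fingertips haven't touched it and must be a few mm above the reported TCP. I'll go on down in small steps and watch the force.

```bash
python3 -m creep '[[0,[0,0,0.1],0],[0,[0,0,0.1],0],[0,[0,0,0.1],0],[0,[0,0,0],0],[0,[0,0,0],0],[0,[0,0,0],0],[0,[0,0,0],0],[0,[0,0,0],0],[0,[0,0,0],0],[0,[0,0,0],0]]'
```

```text
time_s: 6.5
tool_pos: [0.5221, 0.0031, 0.0394]
eef_rot: [[-0.994, 0.106, -0.0], [0.106, 0.994, 0.0], [0.0, 0.0, -1.0]]
ft_force: [-0.2, 0.5, 0.4]
opening: 0.0005
grip_force: 0.0
```

```bash
python3 -m creep '[[0,[0,0,0.1],0],[0,[0,0,0.1],0],[0,[0,0,0.1],0],[0,[0,0,0.1],0],[0,[0,0,0],0],[0,[0,0,0],0],[0,[0,0,0],0],[0,[0,0,0],0],[0,[0,0,0],0],[0,[0,0,0],0]]'
python3 - <<'E'
from h import *
c=shot("wrist");P=world(c)[200:220,285:350];print(np.median(P[...,2]),arm.read_state()["ft_force"])
E
```

```text
time_s: 7.75
tool_pos: [0.5221, 0.0031, 0.0355]
eef_rot: [[-0.994, 0.106, 0.0], [0.106, 0.994, 0.0], [-0.0, 0.0, -1.0]]
ft_force: [1.2, -0.1, 0.3]
opening: 0.0004
grip_force: 0.0
0.0473150494028096 [0.71748847 0.92728688 0.39797781]
```

```bash
python3 - <<'E'
from h import *
c=shot("scene");P=world(c);im=c["color"][...,::-1]
cv2.imwrite("pics/s2.png",cv2.resize(im[150:270,250:410],None,fx=5,fy=5,interpolation=cv2.INTER_CUBIC)[:600])
E
```

```text
(no output)
```

View pics/s2.png

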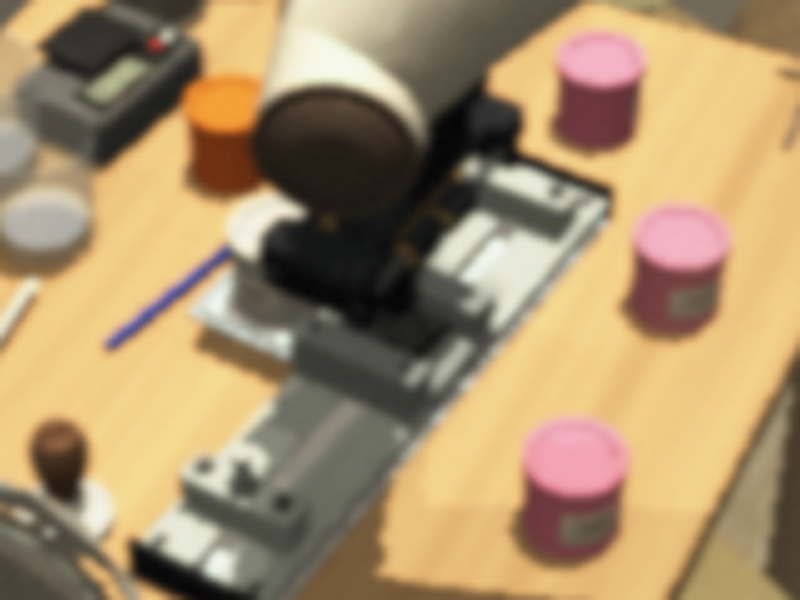

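The fingers are inside the pocket at about (390,300) in the crop and appear to hang just above the key. Nothing else is near, so I'll keep going down.

```bash
python3 -m creep '[[0,[0,0,0.1],0],[0,[0,0,0.1],0],[0,[0,0,0.1],0],[0,[0,0,0.1],0],[0,[0,0,0],0],[0,[0,0,0],0],[0,[0,0,0],0],[0,[0,0,0],0],[0,[0,0,0],0],[0,[0,0,0],0]]'
python3 - <<'E'
from h import *
c=shot("wrist");P=world(c)[200:220,285:350];print(np.median(P[...,2]),arm.read_state()["ft_force"])
q=(cloud(c)@np.array(c["tool_from_camera"]).T)[...,:3]
for v in (225,240,260,290,305):print(v,[tuple(q[v,u].round(3)) for u in(250,303,318,340)])
E
```

```text
time_s: 9.1
tool_pos: [0.5221, 0.0031, 0.0315]
eef_rot: [[-0.994, 0.106, 0.0], [0.106, 0.994, 0.0], [-0.0, 0.0, -1.0]]
ft_force: [0.2, 0.0, -0.1]
opening: 0.0005
grip_force: 0.0
0.04735918601448315 [0.34075821 0.00676997 0.29477351]
225 [(np.float64(0.037), np.float64(-0.019), np.float64(-0.11)), (np.float64(0.011), np.float64(-0.008), np.float64(-0.034)), (np.float64(0.004), np.float64(0.001), np.float64(-0.015)), (np.float64(0.037), np.float64(0.007), np.float64(-0.11))]
240 [(np.float64(0.037), np.float64(-0.017), np.float64(-0.121)), (np.float64(0.034), np.float64(-0.004), np.float64(-0.112)), (np.float64(0.009), np.float64(0.001), np.float64(-0.051)), (np.float64(0.037), np.float64(0.006), np.float64(-0.121))]
260 [(np.float64(0.034), np.float64(-0.016), np.float64(-0.124)), (np.float64(0.031), np.float64(-0.004), np.float64(-0.118)), (np.float64(0.031), np.float64(0.0), np.float64(-0.119)), (np.float64(0.033), np.float64(0.006), np.float64(-0.124))]
290 [(np.float64(0.025), np.float64(-0.017), np.float64(-0.124)), (np.float64(0.01), np.float64(-0.005), np.float64(-0.098)), (np.float64(-0.008), np.float64(0.0), np.float64(-0.068)), (np.float64(0.025), np.float64(0.006), np.float64(-0.124))]
305 [(np.float64(0.024), np.float64(-0.016), np.float64(-0.128)), (np.float64(0.024), np.float64(-0.003), np.float64(-0.128)), (np.float64(0.023), np.float64(0.0), np.float64(-0.128)), (np.float64(0.023), np.float64(0.006), np.float64(-0.127))]
```

```bash
python3 - <<'E'
from h import *
c=shot("wrist");q=(cloud(c)@np.array(c["tool_from_camera"]).T)[...,:3]
for u in(303,310,316,318,320,325,331):
  print(u,[tuple((q[v,u]*1000).round().astype(int)) for v in range(214,236,2)])
o=c["color"][170:320,230:430,::-1];cv2.imwrite("pics/w3.png",cv2.resize(o,None,fx=4,fy=4,interpolation=cv2.INTER_CUBIC))
E
```

```text
303 [(np.int64(11), np.int64(-8), np.int64(-16)), (np.int64(10), np.int64(-8), np.int64(-15)), (np.int64(9), np.int64(-8), np.int64(-16)), (np.int64(8), np.int64(-8), np.int64(-16)), (np.int64(7), np.int64(-8), np.int64(-17)), (np.int64(11), np.int64(-8), np.int64(-32)), (np.int64(11), np.int64(-8), np.int64(-35)), (np.int64(11), np.int64(-7), np.int64(-39)), (np.int64(11), np.int64(-7), np.int64(-41)), (np.int64(11), np.int64(-7), np.int64(-44)), (np.int64(11), np.int64(-7), np.int64(-48))]
310 [(np.int64(11), np.int64(-4), np.int64(-15)), (np.int64(10), np.int64(-4), np.int64(-15)), (np.int64(9), np.int64(-4), np.int64(-15)), (np.int64(8), np.int64(-4), np.int64(-15)), (np.int64(6), np.int64(-4), np.int64(-16)), (np.int64(4), np.int64(-4), np.int64(-14)), (np.int64(10), np.int64(-4), np.int64(-32)), (np.int64(9), np.int64(-4), np.int64(-34)), (np.int64(9), np.int64(-4), np.int64(-37)), (np.int64(9), np.int64(-4), np.int64(-39)), (np.int64(9), np.int64(-4), np.int64(-43))]
316 [(np.int64(12), np.int64(-1), np.int64(-16)), (np.int64(10), np.int64(-1), np.int64(-17)), (np.int64(9), np
[... 1608 characters left out ...]
np.int64(9), np.int64(4), np.int64(-31)), (np.int64(9), np.int64(4), np.int64(-35)), (np.int64(9), np.int64(4), np.int64(-37)), (np.int64(9), np.int64(4), np.int64(-41)), (np.int64(10), np.int64(4), np.int64(-45))]
331 [(np.int64(12), np.int64(8), np.int64(-16)), (np.int64(10), np.int64(8), np.int64(-15)), (np.int64(9), np.int64(8), np.int64(-16)), (np.int64(7), np.int64(8), np.int64(-15)), (np.int64(7), np.int64(8), np.int64(-16)), (np.int64(11), np.int64(8), np.int64(-33)), (np.int64(11), np.int64(8), np.int64(-36)), (np.int64(11), np.int64(7), np.int64(-39)), (np.int64(11), np.int64(7), np.int64(-41)), (np.int64(11), np.int64(7), np.int64(-45)), (np.int64(11), np.int64(7), np.int64(-48))]
```

View pics/w3.png

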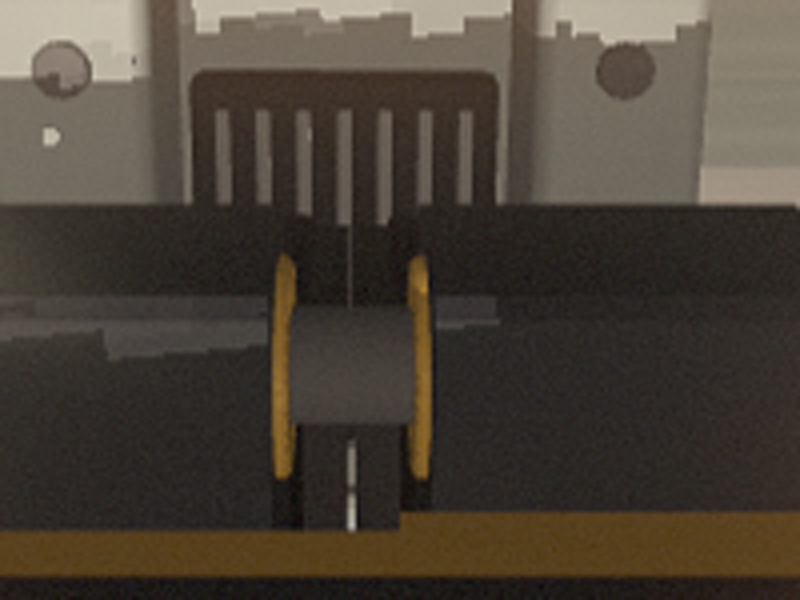

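The finger's front face ends about 30 mm behind the reported TCP, so contact should come at TCP z ≈ 0.0175. I'll go down nearly to that and then press in small steps.

```bash
python3 -m creep '[[0,[0,0,0.4],0],[0,[0,0,0.4],0],[0,[0,0,0.2],0],[0,[0,0,0.1],0],[0,[0,0,0.1],0],[0,[0,0,0.1],0],[0,[0,0,0.1],0],[0,[0,0,0],0],[0,[0,0,0],0],[0,[0,0,0],0]]'
python3 - <<'E'
from h import *
c=shot("wrist");P=world(c)[200:215,295:340];print(np.median(P[...,2]),arm.read_state()["ft_force"])
E
```

```text
time_s: 10.45
tool_pos: [0.5221, 0.0031, 0.0175]
eef_rot: [[-0.994, 0.106, 0.0], [0.106, 0.994, 0.0], [-0.0, 0.0, -1.0]]
ft_force: [0.1, 0.9, -0.0]
opening: 0.0005
grip_force: 0.0
0.047238824395165635 [-0.01222678  0.19343842 -0.44997205]
```

```bash
python3 -m creep '[[0,[0,0,0.1],0],[0,[0,0,0.1],0],[0,[0,0,0.1],0],[0,[0,0,0],0],[0,[0,0,0],0],[0,[0,0,0],0],[0,[0,0,0],0],[0,[0,0,0],0],[0,[0,0,0],0],[0,[0,0,0],0]]'
python3 - <<'E'
from h import *
c=shot("wrist");P=world(c)[200:212,295:340];print(np.median(P[...,2]),arm.read_state()["ft_force"])
q=(cloud(c)@np.array(c["tool_from_camera"]).T)[...,:3]
print([tuple((q[v,318]*1000).round().astype(int).tolist()) for v in range(214,232,2)])
E
```

```text
time_s: 11.75
tool_pos: [0.5223, 0.0031, 0.0153]
eef_rot: [[-0.994, 0.106, 0.0], [0.106, 0.994, -0.0], [-0.0, -0.0, -1.0]]
ft_force: [-2.6, -0.5, 6.0]
opening: 0.0008
grip_force: 3.3
0.04565527091244624 [-1.86216893 -0.37358347  7.00214014]
[(16, 1, -30), (15, 1, -30), (14, 1, -31), (13, 1, -31), (11, 1, -30), (10, 1, -30), (9, 1, -31), (9, 1, -34), (9, 1, -38)]
```

```bash
python3 -m creep '[[0,[0,0,0.1],0],[0,[0,0,0.1],0],[0,[0,0,0.1],0],[0,[0,0,0.05],0],[0,[0,0,0],0],[0,[0,0,0],0],[0,[0,0,0],0],[0,[0,0,0],0],[0,[0,0,0],0],[0,[0,0,0],0]]'
python3 - <<'E'
from h import *
c=shot("wrist");P=world(c)[200:212,295:340];print(np.median(P[...,2]),arm.read_state()["ft_force"])
E
```

```text
time_s: 13.05
tool_pos: [0.5223, 0.0031, 0.012]
eef_rot: [[-0.994, 0.105, 0.001], [0.105, 0.994, -0.0], [-0.001, -0.0, -1.0]]
ft_force: [-2.4, 1.8, 8.1]
opening: 0.0003
grip_force: 4.1
0.0423833851215336 [-2.47993437  0.57407946  8.48452571]
```

The key is held down about 4.7 mm. Now I'll push gently along the rail.

```bash
python3 -m creep '[[0,[0,0.2,0],0],[0,[0,0.4,0],0],[0,[0,0.6,0],0],[0,[0,0.8,0],0],[0,[0,0.9,0],0],[0,[0,0.9,0],0],[0,[0,0.9,0],0],[0,[0,0.9,0],0],[0,[0,0.9,0],0],[0,[0,0.7,0],0]]'
python3 - <<'E'
from h import *
c=shot("wrist");P=world(c);s=c["s"]
print(s["ft_force"],s["tool_pos"],np.median(P[200:212,295:340,2]))
for k,v in rail(P,c["color"],tuple(s["tool_pos"][:2])).items():print(k,v)
E
```

```text
time_s: 14.35
tool_pos: [0.53, 0.0747, 0.0121]
eef_rot: [[-0.994, 0.105, 0.001], [0.105, 0.994, -0.001], [-0.001, -0.0, -1.0]]
ft_force: [-2.4, -0.9, 8.4]
opening: 0.0004
grip_force: 4.1
[-2.43603407 -0.89683555  8.41642365] [0.52999553 0.07471275 0.01212265] 0.042457656447857844
pin ((0.5394541025161743, 0.1500852406024933), (0.058433063328266144, 0.07770665735006332), 84.02400970458984)
key (((0.5120289325714111, 0.07568123936653137), (0.052175723016262054, 0.018531737849116325), 84.39974975585938), array([0.5111, 0.0762, 0.0429]))
blocks ((0.5043870806694031, 0.07651858031749725), (0.09979145973920822, 0.03571042791008949), 83.84660339355469)
```

```bash
python3 -m creep '[[0,[0,0.5,0],0],[0,[0,0.6,0],0],[0,[0,0.6,0],0],[0,[0,0.5,0],0],[0,[0,0.4,0],0],[0,[0,0.3,0],0],[0,[0,0.2,0],0],[0,[0,0.2,0],0],[0,[0,0.1,0],0],[0,[0,0,0],0]]'
python3 - <<'E'
from h import *
c=shot("wrist");P=world(c);s=c["s"]
print(s["ft_force"],s["tool_pos"],np.median(P[200:212,295:340,2]))
for k,v in rail(P,c["color"],tuple(s["tool_pos"][:2])).items():print(k,v)
E
```

```text
time_s: 15.65
tool_pos: [0.5333, 0.1071, 0.0121]
eef_rot: [[-0.994, 0.105, -0.0], [0.105, 0.994, -0.002], [0.0, -0.002, -1.0]]
ft_force: [-0.8, -5.1, 8.7]
opening: 0.0002
grip_force: 4.1
[-0.7567402  -5.07678845  8.6715962 ] [0.53334581 0.10706327 0.01205992] 0.04246757721224605
pin ((0.5131947994232178, 0.158807635307312), (0.05248280614614487, 0.032872479408979416), 71.50665283203125)
key (((0.516904354095459, 0.1229926198720932), (0.08296065777540207, 0.018566476181149483), 84.11910247802734), array([0.5144, 0.1084, 0.0429]))
blocks ((0.5086585879325867, 0.11617755889892578), (0.11510312557220459, 0.035839393734931946), 83.8895263671875)
```

The 5 N resistance along y shows the stage is against the stop. Now I'll lift straight up.

```bash
python3 -m creep '[[0,[0,0.05,0],0],[0,[0,0,-0.2],0],[0,[0,0,-0.2],0],[0,[0,0,-0.2],0],[0,[0,0,-0.3],0],[0,[0,0,-0.6],0],[0,[0,0,-1.5],0],[0,[0,0,-3],0],[0,[0,0,-4],0],[0,[0,0,-4],0]]'
python3 -m creep '[[0,[3,0,-2],0],[0,[4,-3,0],0],[0,[4,-5,0],0],[0,[0,-5,0],0],[0,[0,-5,0],0],[0,[0,-5,0],0],[0,[0,-4,0],0],[0,[0,0,0],0],[0,[0,0,0],0],[0,[0,0,0],0]]'
python3 - <<'E'
from h import *
c=shot("top");P=world(c)
for k,v in rail(P,c["color"],(.5325,.106)).items():print(k,v)
m=(P[...,2]>.085)&(P[...,2]<.1)&(np.hypot(P[...,0]-.617,P[...,1]-.1)<.06);print(P[m].mean(0))
cv2.imwrite("pics/t2.png",cv2.resize(c["color"][90:300,170:450,::-1],None,fx=2.8,fy=2.8))
E
```

```text
time_s: 16.95
tool_pos: [0.5334, 0.1091, 0.1532]
eef_rot: [[-0.994, 0.106, 0.001], [0.106, 0.994, 0.0], [-0.001, 0.0, -1.0]]
ft_force: [0.5, 0.0, -1.2]
opening: 0.0003
grip_force: 0.0
time_s: 18.2
tool_pos: [0.3967, -0.1459, 0.1713]
eef_rot: [[-0.995, 0.104, 0.001], [0.104, 0.995, 0.0], [-0.001, 0.0, -1.0]]
ft_force: [1.2, -0.1, -0.2]
opening: 0.0004
grip_force: 0.0
pin ((0.5362027883529663, 0.14921709895133972), (0.06324685364961624, 0.09004992991685867), 82.89106750488281)
plain ((0.5043628811836243, -0.15703856945037842), (0.02412521466612816, 0.07949517667293549), 84.16024780273438)
key (((0.5307063460350037, 0.09493281692266464), (0.0767894759774208, 0.08552342653274536), 83.68203735351562), array([0.5324, 0.1068, 0.0479]))
blocks ((0.5333203077316284, 0.11554957926273346), (0.11843321472406387, 0.09144283086061478), 84.02960968017578)
[0.61770786 0.09881603 0.09248106]
```

View pics/t2.png

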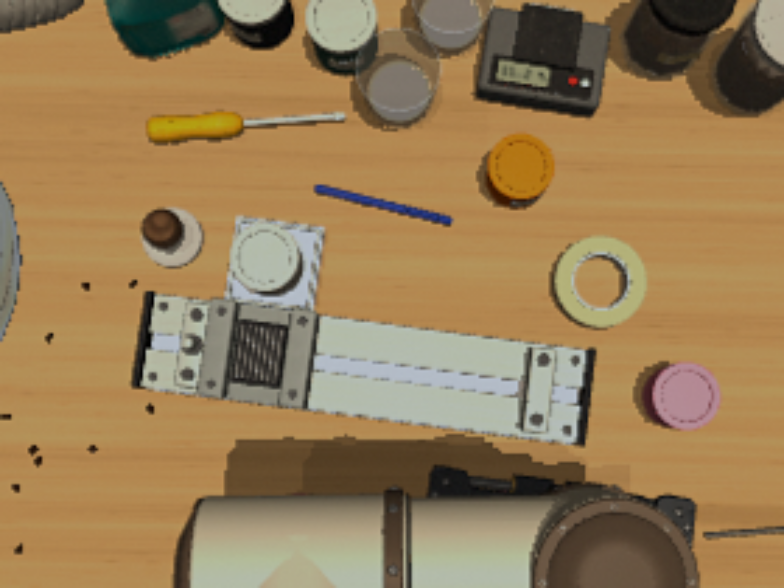

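The stage at (257,355) is up against the pin stop at (190,343), with the key up, the tin near the middle of its table, and the bystanders undisturbed.

```bash
python3 -c "
from station import arm
print(arm.sign_off())"
```

```text
the job is handed in; nothing more can be done
None
```

I handed the job in: by the last camera check the stage is locked against the marked stop (key up), the tin stands on its table and the bystanders look undisturbed; the hand-in call gave no verdict.

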